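# Clamp a book spine-first in the label press

### The job

Draw the book out of the roofed steel slip case by its spine and stand it on the open counter, let go, then take it again by its other (fore-edge) end. Slide it upright, spine first, into the open-topped label press until the spine is against the back plate, and let go; only then push the ball-headed lever over its centre so that it snaps across and its rubber foot comes down on the top of the book. Do not let the book fall over, and leave the other things on the counter where they are.

Things in the scene. Friction and masses are not known exactly. Their poses are not given: they have to be found in the camera images.
- book_centre (a point): centre of the book, 55 mm over its underside. Thick landscape paperback: 140 mm spine to fore-edge (own x, +x towards the spine), 36 mm thick (own y), 110 mm tall (own z, up), about 0.4 kg. Spine and covers lime green with cream panels; fore-edge (-x end), top and bottom show white paper. Starts upright in the slip case, some 53 mm of its spine end sticking out of the mouth
- book_spine (a point): centre of the book's spine face, 70 mm from the book's centre along its own +x, 55 mm over its underside; same axes as the book
- case: slip case: white sheet-steel sleeve fixed to the counter, closed at back, sides and top, no floor. Origin on the counter under its middle; the mouth faces its own -x (roughly the robot's left), 42.5 mm from the origin; inside 85 mm deep, 46 mm wide; walls 4 mm; top at 128 mm. Flat feet 3 mm high reach 49 mm either side, not beyond the mouth
- press: label press: white steel throat fixed to the counter, no floor, open on top. Origin on the counter under its middle; mouth faces its own -x (to the robot). Straight part x from -42.5 to +42.5 mm (inner face of back plate), inside 46 mm wide; flared lips out to x = -61 mm; walls 125 mm high, 4 mm thick. A book home sticks 55 mm out of the straight part; its spine is at x = +42.5 mm
- lever_axis (a point): centre of the lever's level axis, which runs along the press's x: at x = 16, y = -42 mm of the press, 150 mm over the counter, on top of a dark steel post (163 mm high) outside the press's -y wall; axes as the press
- lever (a joint): lever angle (rad). 0: upright (centre). Negative: leaning to the press's -y side, clamp open; stop at -0.5, where it starts or settles at once. Positive: leaning to +y, over the throat, foot down. It is top-heavy: pushed past 0 it falls over by itself. Its rubber foot meets the top of a standing book at about +0.37; with no book it goes on to 0.55
- lever_knob (a point): centre of the 46 mm steel ball on the lever, 98 mm from the axis, on a 14 mm rod. Open, it is 236 mm over the counter and 47 mm to the press's -y side of the axis; upright, 248 mm over the counter. Pushing it to the press's +y takes about 2 N
- book_pile: bystander: three books lying stacked, about 190 x 130 x 78 mm, 1.6 kg; origin under its middle
- bookend: bystander: grey steel L-shaped bookend, foot 110 x 90 mm, upright plate 140 mm high at its own +x end; origin under the middle of its foot
- tape_dispenser: bystander: black desk tape dispenser 130 x 55 x 80 mm; origin under its middle
There are look-alikes about, which are no part of the job. What is shaped like the case but green or pink is not meant.

How it is judged:
By the outcome, as a careful person would: the job done as asked, in the order asked, and still so for the second after the job is handed in, with the robot touching nothing.
It also fails if it takes over 64 s, if anything falls off the work surface, if the arm or the gripper's body presses on something with over 40 N, if the wrist force passes 120 N, or if a joint passes its speed limit or range.

### The arm

A 6-joint arm with a two-finger parallel gripper is mounted at the origin on the work surface. World frame = base frame: x ahead of the robot, y to its left, z up, the work surface at z = 0. Lengths are in m, angles in rad, forces in N, time in s.
With the tool pointing down it reaches from about 0.35 to 0.925 m from the base axis. Payload 6.4 kg.
Tool frame: the origin (TCP) lies on the centre line of the jaws, within the pads' length; the fingertips stand manip.tcp_to_tips ahead of it and the grasp point (between the pads) lies 2 mm behind it (manip.tcp_to_tips is the distance from the TCP to the fingertips, in m); z points along the fingers, y is the line along which they close (so a half turn about z gives the same grasp; the last joint's range is limited). The gripper opens to 85 mm and grips with 20 to 120 N. Pads are 22 mm wide; open, the fingers measure 114 mm over their backs; the gripper's body (76 mm by 85 mm) begins 54 mm behind the grasp point. The pads swing forward as they close: fully open they stand 13 mm farther back than shut.
Start: joints at [-1.407, 0.245, 1.558, -0, 1.339, -0.174], TCP at [0.215, -0.613, 0.248] pointing down, gripper open.
Joint ranges: [-3.13, 3.13], [-1.02, 2.26], [0.13, 2.54], [-0.95, 4.09], [0.21, 2.88], [-2.74, 2.74]. Speed limits (rad/s): [2.57, 2.57, 3.14, 3.14, 3.14, 3.14].

### API

Orientations are given as a unit quaternion [w, x, y, z].
In Python, from station import manip gives the robot as it stands.
- The arm moves only by the tool play_rows, never from a script. Its argument "deltas" is a list of rows, each a list of 7 numbers: the shift along the tool's x, y, z in m, then the turn, a rotation vector about the tool's x, y, z in degrees, then the closure in counts, from 0 (fully open) to 255 (shut). In form: [[tx, ty, tz, ax, ay, az, grip], ...]. A call has exactly 10 rows; each row is the pose to reach, as a shift and turn from the pose commanded when the call began, along the tool's axes at that moment; what a row does not reach only later rows make up. A row lasts 1/8 s, in which the tool goes at most 62.5 mm and 10.7 degrees, less where a joint would pass 70% of its speed; a pose out of reach is approached as far as the arm can. A call with a gripper value outside its range is refused whole. The fingers move at their own pace and stop on an object; "newtons" is the grip in N (left out, the last holds). Time passes only in rows, so rows that repeat a pose let the fingers close, or fill a call up. It gives the time, the measured TCP pose, the force, the opening and the grip force at its end, in the units of the state.
- manip.get_state(): the state, without advancing time (a new reading comes with each control period).
- manip.get_image(name): name is "scene" or "side" or "wrist"; returns a dict with "image" (384x512x3 uint8, blue, green, red), "mtx" (3x3 intrinsics, pixels), "R" (3x3) and "t" (3): a world point X has camera coordinates R X + t. Camera axes: x right, y down, z forward; pixel columns grow to the right and rows downward; lengths in m; the calibration is good to about 2 mm. A picture is of the moment at which its call begins. There is no depth.
- manip.sign_off(): hands the job in; it is judged then, once.
Trained networks look in a picture, given as the dict that the camera call returned (one of the last four; its "shot" number tells which), for a name from the list of things; names that differ only in an ending like _2 or _b are one class to them, and where a whole thing is asked for, a point or a joint stands for the part that bears it (a point fixed in the world has none). Each returns a list of dicts, best first, with "p" (0 to 1); they miss things now and then, are a little off and sometimes report something else, mostly with a low value. They report only what shows in the picture. A call takes as long as a camera call. They do not tell look-alikes from the thing itself.
- manip.look_for(picture, label): "uv" ([column, row] in pixels, amid what is visible of it).
- manip.trace(picture, label): "region" (384x512 bool, what is visible of it) and "uv" ([column, row] in pixels, amid what is visible of it).
The state is a dict: "clock": time; "joint_positions": joint angles; "joint_vel": joint speeds; "joint_torque": joint torques, N m; "ee_pos": TCP position; "tcp_rot": TCP orientation; "force": force on the tool from outside, world axes, zero at the start; "ft_torque": the same for the moment, N m; "opening": finger opening in m; "grasp_force": force on a finger pad.
Only numpy, scipy, OpenCV 4.12 (cv2) and the standard library are available. Lean on these libraries where they do the work, as an engineer would, in place of code of your own. Each camera call takes 0.05 s, during which the arm holds its last target. There are 200 camera calls.

## Working session

There is one attempt and no reset: what is moved stays moved. The work goes in short steps, Python scripts to look and compute and a tool call to move; the robot and the scene stay as the last step left them, time stands still between calls to the robot, and variables do not carry over. Pictures are saved under pics/ and viewed, at most 13 in all, crops included, and the job is handed in when it is done.

Besides the shell and the picture viewer there is one more tool, called after "Emit:" as a command line: name --pt "numbers of a row" for each row, then --argument value for the rest. play_rows: Moves the arm, as the interface text tells. Its arguments: {"type":"object","properties":{"deltas":{"type":"array","items":{"type":"array","items":{"type":"number"}}},"newtons":{"type":"number"}},"required":["deltas"]}

```bash
ls; mkdir -p pics
cat > h.py <<'E'
from station import manip
import numpy as np, cv2
def shot(n,f=None):
    p=manip.get_image(n)
    if f: cv2.imwrite('pics/'+f,p['image'])
    return p
def ray(p,uv):
    d=np.linalg.inv(p['mtx'])@np.array([uv[0],uv[1],1.]);R=np.array(p['R']);t=np.array(p['t']).ravel()
    return -R.T@t,R.T@d
def atz(p,uv,z):
    c,d=ray(p,uv);return c+d*(z-c[2])/d[2]
def proj(p,X):
    q=p['mtx']@(np.array(p['R'])@np.array(X)+np.array(p['t']).ravel());return q[:2]/q[2]
E
python3 - <<'E'
from h import *
np.set_printoptions(precision=4,suppress=True)
print(manip.tcp_to_tips,manip.get_state())
S={n:shot(n,n+'1.png') for n in ('scene','side','wrist')}
for n,p in S.items():
    print(n,ray(p,(256,192)))
    for l in ['book_centre','book_spine','case','press','lever_axis','lever_knob','book_pile','bookend','tape_dispenser']:
        print(n,l,[(np.round(r['uv']),round(r['p'],2)) for r in manip.look_for(p,l)])
im=np.hstack([S['scene']['image'],S['side']['image']])
E
```

```text
pics
0.017 {'clock': 0.0, 'joint_positions': array([-1.4071,  0.2458,  1.559 ,  0.    ,  1.3387, -0.1741]), 'joint_vel': array([-0.    ,  0.0001,  0.0008,  0.0009, -0.0006,  0.0006]), 'joint_torque': array([ -0.    , -42.95  , -32.6132,  -0.0002,   0.0053,  -0.    ]), 'ee_pos': array([ 0.2153, -0.6127,  0.2472]), 'tcp_rot': array([-0.0009,  0.9858,  0.1681,  0.    ]), 'force': array([ 0.0796, -0.534 ,  0.055 ]), 'ft_torque': array([-0.0015, -0.054 , -0.023 ]), 'grasp_force': 0.0, 'opening': 0.08528989799777026}
scene (array([ 1.2524, -0.732 ,  1.401 ]), array([-0.4668,  0.4421, -0.7661]))
scene book_centre [(array([202., 228.]), 0.79)]
scene book_spine [(array([203., 231.]), 0.61)]
scene case [(array([189., 249.]), 0.73), (array([152., 286.]), 0.72), (array([165., 214.]), 0.66), (array([126., 242.]), 0.66), (array([206., 228.]), 0.4), (array([316., 184.]), 0.18)]
scene press [(array([316., 199.]), 0.8)]
scene lever_axis [(array([319., 202.]), 0.74)]
scene lever_knob [(array([313., 186.]), 0.72)]
scene book_pile [(array([261., 277.]), 0.77)]
scene bookend [(array([204., 229.]), 0.66)]
[... 172 characters left out ...]
4), (array([374., 298.]), 0.61), (array([161., 185.]), 0.47)]
side book_spine []
side case [(array([222., 170.]), 0.98), (array([243., 147.]), 0.91), (array([196., 158.]), 0.88), (array([262., 164.]), 0.7)]
side press []
side lever_axis [(array([270., 260.]), 0.63)]
side lever_knob [(array([254., 213.]), 0.93)]
side book_pile [(array([188., 221.]), 0.63), (array([273., 257.]), 0.5)]
side bookend []
side tape_dispenser [(array([374., 297.]), 0.72)]
wrist (array([ 0.28  , -0.5912,  0.3727]), array([-0.2612, -0.1011, -0.9601]))
wrist book_centre []
wrist book_spine []
wrist case []
wrist press []
wrist lever_axis []
wrist lever_knob []
wrist book_pile []
wrist bookend []
wrist tape_dispenser []
```

View pics/scene1.png

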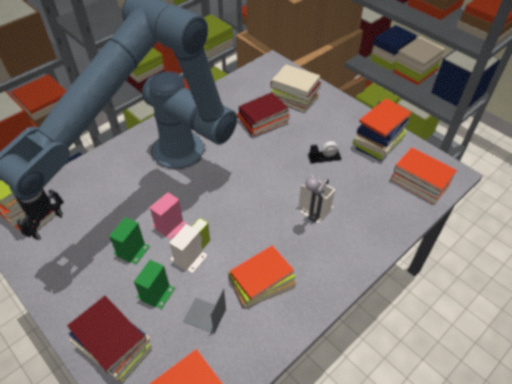

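View pics/side1.png

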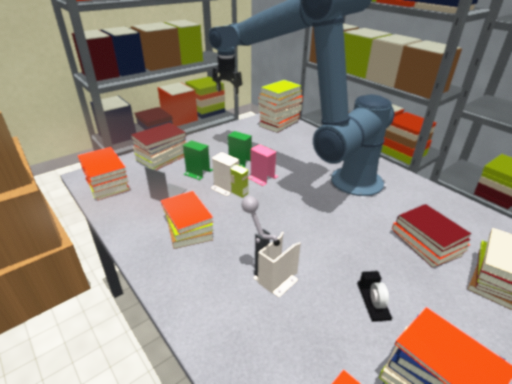

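The scene view shows the white case at about (189,247) with the green book at (205,232), and the press at (316,200) with its knob at (313,186). In the side view the case is at (224,170), the book at (239,181), the press at (278,265) and the knob at (250,204). Green and pink look-alikes stand round the case.

Run:
```python
from h import *
np.set_printoptions(precision=4,suppress=True)
a=shot('scene');b=shot('side');print(a['mtx'][0,0])
def tri(ua,ub):
    A=[];y=[]
    M=np.zeros((3,3));v=np.zeros(3)
    for p,u in((a,ua),(b,ub)):
        c,d=ray(p,u);d=d/np.linalg.norm(d);P=np.eye(3)-np.outer(d,d);M+=P;v+=P@c
    return np.linalg.solve(M,v)
def lf(p,l): return [r['uv'] for r in manip.look_for(p,l)]
print('knob',tri(lf(a,'lever_knob')[0],lf(b,'lever_knob')[0]))
print('case',tri((189,247),lf(b,'case')[0]))
for l,z in (('book_pile',.05),('bookend',.05)): print(l,[atz(a,u,z) for u in lf(a,l)])
print('press',atz(a,(316,199),.08), 'bk',atz(a,(205,232),.1), 'tape',atz(a,(325,153),.04), atz(a,(261,277),.05),atz(a,(208,312),.03))
def crop(p,x,y,w=100,h=75): return cv2.resize(p['image'][y:y+h,x:x+w],(400,300),interpolation=cv2.INTER_CUBIC)
cv2.imwrite('pics/crops.png',np.vstack([np.hstack([crop(a,150,200),crop(b,190,140)]),np.hstack([crop(a,265,160),crop(b,230,190,140,105)])]))
```

```text
472.8165732296095
knob [0.6362 0.1161 0.2104]
case [ 0.3615 -0.2509  0.0319]
book_pile [array([ 0.705 , -0.1808,  0.05  ])]
bookend [array([ 0.6937, -0.4051,  0.05  ])]
press [0.6195 0.1649 0.08  ] bk [ 0.4695 -0.2263  0.1   ] tape [0.4646 0.3965 0.04  ] [ 0.7022 -0.1881  0.05  ] [ 0.6703 -0.387   0.03  ]
```

View pics/crops.png

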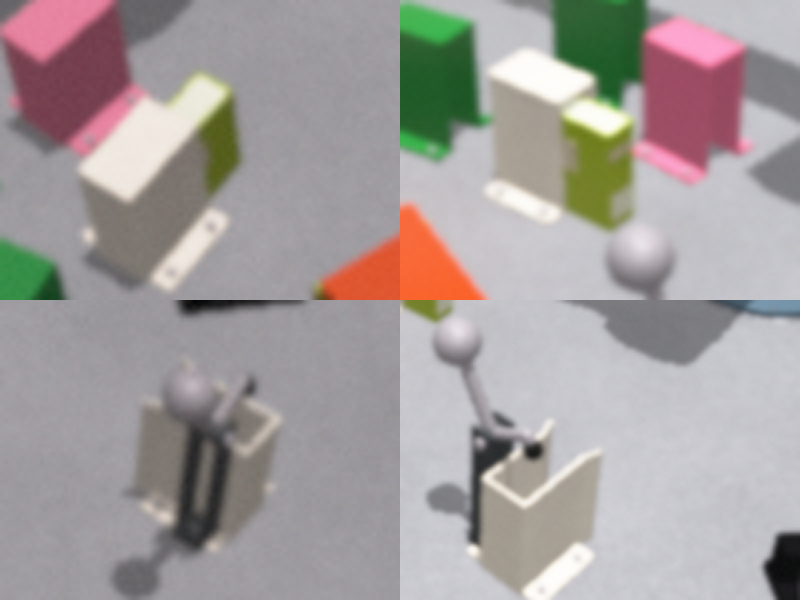

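The crops show the white case roof corners and the book's spine end clearly. They also show the press, its back plate's top rim and its walls, with the lever leaning open to the -y side. I'll compute the poses from these corners.

Run:
```python
from h import *
np.set_printoptions(precision=4,suppress=True)
a=shot('scene');b=shot('side')
A=lambda u,v:(150+u/4,200+v/4); B=lambda u,v:(190+u/4,140+v/4)
C=lambda u,v:(230+u*.35,190+v*.35); D=lambda u,v:(265+u/4,160+v/4)
print('case scene');[print(atz(a,A(*q),.128)) for q in((82,172),(147,97),(202,135),(128,199))]
print('case side');[print(atz(b,B(*q),.128)) for q in((87,75),(130,48),(197,75),(162,105))]
print('book');[print(atz(a,A(*q),.11)) for q in((195,73),(236,92))]
[print(atz(b,B(*q),.11)) for q in((204,138),(233,120))]
print('press side');[print(atz(b,C(*q),.125)) for q in((82,178),(125,203),(202,152),(150,122))]
print('press scene');[print(atz(a,D(*q),.125)) for q in((240,152),(280,115),(140,100))]
print('knob',atz(a,D(190,90),.236),atz(b,C(56,40),.236))
```

```text
case scene
[ 0.4435 -0.3459  0.128 ]
[ 0.4203 -0.2614  0.128 ]
[ 0.4817 -0.2524  0.128 ]
[ 0.4895 -0.3348  0.128 ]
case side
[ 0.4894 -0.3262  0.128 ]
[ 0.4271 -0.3453  0.128 ]
[ 0.4063 -0.2626  0.128 ]
[ 0.4647 -0.2378  0.128 ]
book
[ 0.4167 -0.2093  0.11  ]
[ 0.4561 -0.1967  0.11  ]
[ 0.4512 -0.1916  0.11  ]
[ 0.4111 -0.2001  0.11  ]
press side
[0.6599 0.1681 0.125 ]
[0.649  0.2172 0.125 ]
[0.546  0.2127 0.125 ]
[0.5566 0.1493 0.125 ]
press scene
[0.6596 0.1605 0.125 ]
[0.6558 0.2181 0.125 ]
[0.5587 0.1408 0.125 ]
knob [0.6397 0.1025 0.236 ] [0.6374 0.0992 0.236 ]
```

Emit:
play_rows --pt "0.04 -0.035 0 0 0 -10 70" --pt "0.09 -0.075 0 0 0 -20 70" --pt "0.13 -0.115 0 0 0 -30 70" --pt "0.175 -0.15 0 0 0 -40 70" --pt "0.22 -0.19 0 0 0 -50 70" --pt "0.26 -0.225 0 0 0 -60 70" --pt "0.3 -0.26 0 0 0 -70 70" --pt "0.341 -0.295 0 0 0 -80 70" --pt "0.341 -0.295 0 0 0 -84 70" --pt "0.341 -0.295 0 0 0 -84 70" --newtons 80

```text
clock: 3.2
ee_pos: [0.4396, -0.2214, 0.2484]
tcp_rot: [0.0, 0.62, 0.785, -0.0]
force: [0.0, 0.8, 0.5]
opening: 0.0619
grasp_force: 0.0
```

Run:
```python
from h import *
np.set_printoptions(precision=4,suppress=True)
s=manip.get_state();print(s['clock'],s['ee_pos'],s['tcp_rot'],s['opening'],s['joint_positions'])
p=shot('wrist','w2.png')
for l in ('book_spine','book_centre','case'):print(l,[(r['uv'],r['p']) for r in manip.look_for(p,l)])
# predicted outlines drawn
h=np.radians(103);x=np.array([np.cos(h),np.sin(h)]);y=np.array([-x[1],x[0]]);c=np.array([.434,-.199])
for q in((0,18),(0,-18),(-53,18),(-53,-18)): print(q,proj(p,np.r_[c+x*q[0]/1e3+y*q[1]/1e3,.11]))
```

```text
3.2 [ 0.4396 -0.2214  0.2484] [ 0.0001  0.62    0.7846 -0.    ] 0.06194726997954887 [-0.6973 -0.1337  1.9528 -0.0001  1.3223 -0.9307]
book_spine [([247.4, 182.1], 0.57)]
book_centre [([248.4, 180.2], 0.96)]
case [([258.2, 321.1], 0.7), ([88.9, 275.2], 0.68), ([92.6, 178.9], 0.64), ([244.9, 251.6], 0.55)]
(0, 18) [232.1677 155.8989]
(0, -18) [274.1435 156.1555]
(-53, 18) [232.8597 214.0247]
(-53, -18) [272.6735 214.2521]
```

View pics/w2.png

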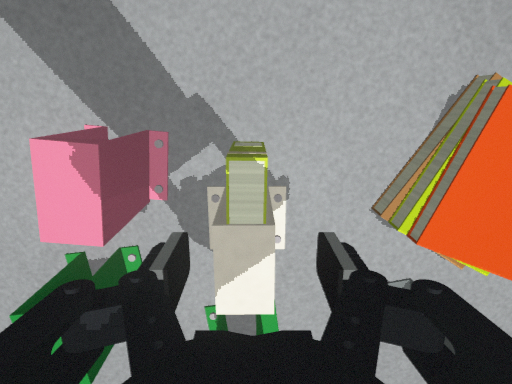

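The wrist view shows the book top at columns 226–268, rows 157–225. It is aligned with the tool and about 6 mm to the left. The pink look-alike, left of column 168, is clear of the fingers.

Emit:
play_rows --pt "0 -0.006 0.04 0 0 0 70" --pt "0 -0.006 0.09 0 0 0 70" --pt "0 -0.006 0.14 0 0 0 70" --pt "0 -0.006 0.16 0 0 0 70" --pt "0 -0.006 0.16 0 0 0 120" --pt "0 -0.006 0.16 0 0 0 180" --pt "0 -0.006 0.16 0 0 0 255" --pt "0 -0.006 0.16 0 0 0 255" --pt "0 -0.006 0.16 0 0 0 255" --pt "0 -0.006 0.16 0 0 0 255" --newtons 80

```text
clock: 4.65
ee_pos: [0.4338, -0.2235, 0.0889]
tcp_rot: [0.0, 0.62, 0.785, -0.0]
force: [-1.0, 1.3, 2.4]
opening: 0.0348
grasp_force: 80.5
```

Emit:
play_rows --pt "0.006 0 -0.001 0 0 0 255" --pt "0.018 0 -0.001 0 0 0 255" --pt "0.033 0 -0.001 0 0 0 255" --pt "0.048 0 -0.001 0 0 0 255" --pt "0.063 0 -0.001 0 0 0 255" --pt "0.078 0 -0.001 0 0 0 255" --pt "0.093 0 -0.001 0 0 0 255" --pt "0.108 0 -0.001 0 0 0 255" --pt "0.12 0 -0.001 0 0 0 255" --pt "0.125 0 -0.005 0 0 0 255"

```text
clock: 5.9
ee_pos: [0.4042, -0.1008, 0.0931]
tcp_rot: [-0.0, 0.62, 0.785, -0.0]
force: [0.2, -0.8, -3.2]
opening: 0.0353
grasp_force: 79.9
```

Run:
```python
from h import *
s=manip.get_state();print(s['joint_positions'],s['ft_torque'])
a=shot('scene');b=shot('side')
cr=lambda p,x,y,w=160,h=120:cv2.resize(p['image'][y:y+h,x:x+w],(400,300),interpolation=cv2.INTER_CUBIC)
cv2.imwrite('pics/d3.png',np.hstack([cr(a,140,150),cr(b,190,110)]))
```

```text
[-5.18074502e-01 -1.03685990e-01  2.24012917e+00 -3.42333832e-05
  1.00607626e+00 -7.51807402e-01] [ 0.13319319  0.03604841 -0.00532043]
```

View pics/d3.png

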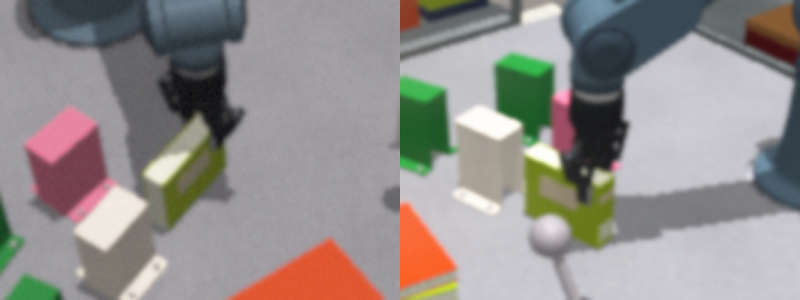

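The book is out of the case, upright in the jaws, with its tail clear of the mouth.

Emit:
play_rows --pt "0.02 0.01 -0.01 0 0 8 255" --pt "0.045 0.025 -0.012 0 0 18 255" --pt "0.072 0.041 -0.012 0 0 28 255" --pt "0.1 0.058 -0.012 0 0 38 255" --pt "0.127 0.075 -0.012 0 0 48 255" --pt "0.155 0.091 -0.012 0 0 58 255" --pt "0.182 0.107 -0.012 0 0 68 255" --pt "0.21 0.124 -0.012 0 0 78 255" --pt "0.232 0.137 -0.012 0 0 88 255" --pt "0.242 0.143 -0.012 0 0 95 255"

```text
clock: 7.25
ee_pos: [0.4891, 0.1677, 0.1056]
tcp_rot: [0.0, 0.997, 0.071, 0.001]
force: [-0.8, -0.7, -2.9]
opening: 0.0352
grasp_force: 80.5
```

Run:
```python
from h import *
np.set_printoptions(precision=4,suppress=True)
s=manip.get_state();print(s['joint_positions'],s['ee_pos'],s['tcp_rot'])
a=shot('side');w=shot('wrist')
cv2.imwrite('pics/d4.png',np.hstack([cv2.resize(a['image'][110:350,160:480],(400,300)),cv2.resize(w['image'],(400,300))]))
```

```text
[ 0.1109  0.1173  1.9899 -0.0003  1.0326  1.5394] [0.4891 0.1677 0.1056] [0.0001 0.9975 0.0712 0.0009]
```

View pics/d4.png

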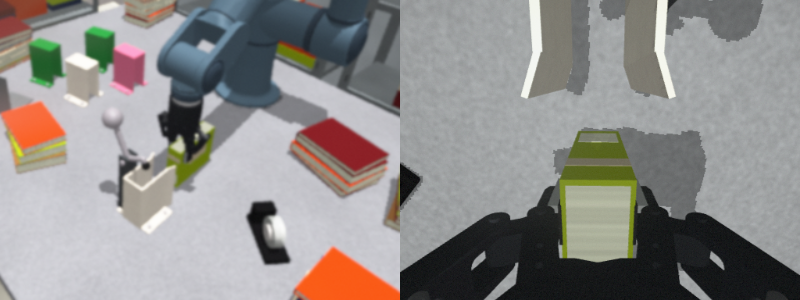

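The wrist view shows the book's spine heading straight at the press mouth, with the walls at about crop columns 136 and 260 and the book's middle at 199. I'll set it down and let go.

Emit:
play_rows --pt "0 0 0.006 0 0 0 255" --pt "0 0 0.012 0 0 0 255" --pt "0 0 0.0165 0 0 0 255" --pt "0 0 0.0165 0 0 0 255" --pt "0 0 0.0165 0 0 0 200" --pt "0 0 0.0165 0 0 0 70" --pt "0 0 0.0165 0 0 0 70" --pt "0 0 0.0165 0 0 0 70" --pt "0 0 0.0 0 0 0 70" --pt "0 0 -0.035 0 0 0 70"

```text
clock: 8.6
ee_pos: [0.4869, 0.1667, 0.1404]
tcp_rot: [0.0, 0.997, 0.073, -0.001]
force: [1.2, 0.5, 0.2]
opening: 0.062
grasp_force: 0.0
```

Run:
```python
from h import *
np.set_printoptions(precision=4,suppress=True)
s=manip.get_state();print(s['joint_positions'],s['ee_pos'],s['tcp_rot'])
w=shot('wrist','w5.png')
cv2.imwrite('pics/w5b.png',cv2.resize(w['image'],(768,576)))
h=2*np.arctan2(s['tcp_rot'][2],s['tcp_rot'][1]);x=np.array([np.cos(h),np.sin(h)]);print(np.degrees(h))
```

```text
[0.1092 0.0588 1.9785 0.     1.1073 1.5342] [0.4869 0.1667 0.1404] [ 0.      0.9973  0.0728 -0.0015]
8.35454853022101
```

View pics/w5b.png

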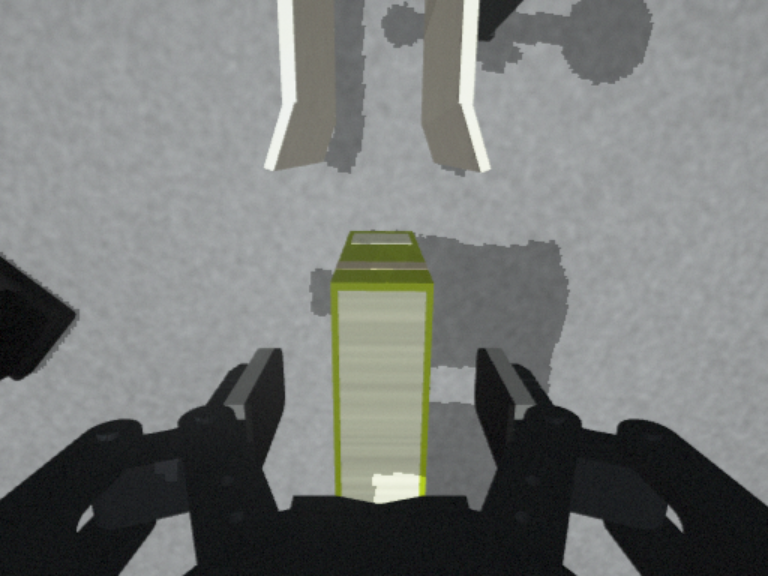

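The book stands on its own: top corners at (332,284) and (433,284), rear at (342,495) and (426,495) in the ×1.5 view. The press's straight part begins at (297,101) and (460,102).

Run:
```python
from h import *
np.set_printoptions(precision=4,suppress=True)
s=manip.get_state();w=shot('wrist')
h=2*np.arctan2(s['tcp_rot'][2],s['tcp_rot'][1]);x=np.array([np.cos(h),np.sin(h)]);y=np.array([x[1],-x[0]])
def f(n,u,v,z):
    d=(atz(w,(u/1.5,v/1.5),z)-s['ee_pos'])[:2];print(n,'tool x,y mm',1e3*np.array([d@x,d@y]))
for q in((297,101),(460,102),(292,2),(466,2),(275,166),(482,166)):f('press',*q,.125)
for q in((332,284),(433,284),(342,495),(426,495)):f('book',*q,.11)
```

```text
press tool x,y mm [ 83.2309 -23.3764]
press tool x,y mm [82.9373 24.9937]
press tool x,y mm [109.3445 -23.5585]
press tool x,y mm [109.3298  25.4795]
press tool x,y mm [ 64.5388 -31.015 ]
press tool x,y mm [64.5168 32.5957]
book tool x,y mm [ 22.8216 -16.09  ]
book tool x,y mm [22.8074 20.4804]
book tool x,y mm [-67.6487 -14.4062]
book tool x,y mm [-67.6651  20.3286]
```

Emit:
play_rows --pt "-0.03 0 -0.005 0 0 0 70" --pt "-0.07 0 -0.005 0 0 0 70" --pt "-0.1 0 -0.005 0 0 0 70" --pt "-0.1 0 0.01 0 0 0 70" --pt "-0.1 0 0.035 0 0 0 70" --pt "-0.1 0 0.051 0 0 0 70" --pt "-0.1 0 0.051 0 0 0 120" --pt "-0.1 0 0.051 0 0 0 255" --pt "-0.1 0 0.051 0 0 0 255" --pt "-0.1 0 0.051 0 0 0 255" --newtons 80

```text
clock: 9.95
ee_pos: [0.3891, 0.1523, 0.0894]
tcp_rot: [0.0, 0.997, 0.073, 0.0]
force: [0.5, -0.3, -3.4]
opening: 0.0352
grasp_force: 79.9
```

Run:
```python
from h import *
np.set_printoptions(precision=4,suppress=True)
s=manip.get_state();print(s['ee_pos'],s['tcp_rot'],s['force'])
w=shot('wrist','w6.png')
```

```text
[0.3891 0.1523 0.0894] [0.     0.9973 0.0729 0.0002] [ 0.5326 -0.2541 -3.4023]
```

View pics/w6.png

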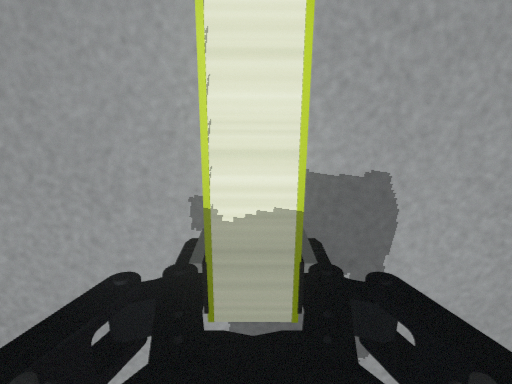

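The book is gripped by the fore-edge end and lies straight along the tool axis (columns 196–314 at the top, 213–300 at the near edge). Now the insertion.

Emit:
play_rows --pt "0.01 -0.001 0 0 0 0 255" --pt "0.023 -0.001 0 0 0 0 255" --pt "0.036 -0.001 0 0 0 0 255" --pt "0.049 -0.001 0 0 0 0 255" --pt "0.062 -0.001 0 0 0 0 255" --pt "0.075 -0.001 0 0 0 0 255" --pt "0.088 -0.001 0 0 0 0 255" --pt "0.1 -0.001 0 0 0 0 255" --pt "0.112 -0.001 0 0 0 0 255" --pt "0.12 -0.001 0 0 0 0 255"

```text
clock: 11.25
ee_pos: [0.5082, 0.1708, 0.0894]
tcp_rot: [0.0, 0.997, 0.073, -0.0]
force: [-6.0, -0.9, 6.1]
opening: 0.0354
grasp_force: 80.9
```

Run:
```python
from h import *
w=shot('wrist');b=shot('side')
cv2.imwrite('pics/d7.png',np.hstack([cv2.resize(w['image'],(400,300)),cv2.resize(b['image'][190:310,210:370],(400,300),interpolation=cv2.INTER_CUBIC)]))
```

```text
(no output)
```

View pics/d7.png

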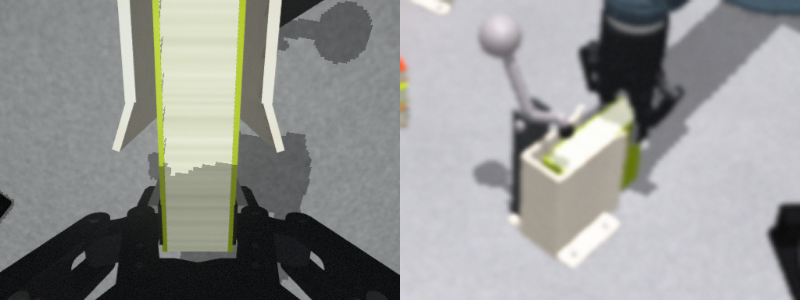

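Centred in the throat with about 25 mm still to go. I'll finish with a lighter grip so it slips at contact.

Emit:
play_rows --pt "0.004 0 0 0 0 0 255" --pt "0.008 0 0 0 0 0 255" --pt "0.012 0 0 0 0 0 255" --pt "0.015 0 0 0 0 0 255" --pt "0.017 0 0 0 0 0 255" --pt "0.019 0 0 0 0 0 255" --pt "0.02 0 0 0 0 0 255" --pt "0.021 0 0 0 0 0 255" --pt "0.022 0 0 0 0 0 255" --pt "0.022 0 0 0 0 0 255" --newtons 30

```text
clock: 12.6
ee_pos: [0.5291, 0.1739, 0.0895]
tcp_rot: [0.0, 0.997, 0.073, -0.0]
force: [-4.6, -0.4, 5.6]
opening: 0.0356
grasp_force: 80.9
```

Emit:
play_rows --pt "0.001 0 0 0 0 0 255" --pt "0.002 0 0 0 0 0 255" --pt "0.003 0 0 0 0 0 255" --pt "0.003 0 0 0 0 0 255" --pt "0.003 0 0 0 0 0 255" --pt "0.003 0 0 0 0 0 255" --pt "0.003 0 0 0 0 0 255" --pt "0.003 0 0 0 0 0 255" --pt "0.003 0 0 0 0 0 255" --pt "0.003 0 0 0 0 0 255"

```text
clock: 13.85
ee_pos: [0.5296, 0.174, 0.0894]
tcp_rot: [0.0, 0.997, 0.073, -0.004]
force: [-16.5, -3.7, 14.1]
opening: 0.0352
grasp_force: 82.3
```

Emit:
play_rows --pt "0.001 0 -0.0005 0 0 0 255" --pt "0.002 0 -0.001 0 0 0 255" --pt "0.003 0 -0.001 0 0 0 255" --pt "0.003 0 -0.001 0 0 0 255" --pt "0.003 0 -0.001 0 0 0 255" --pt "0.002 0 -0.001 0 0 0 255" --pt "0 0 -0.001 0 0 0 255" --pt "-0.003 0 -0.0005 0 0 0 255" --pt "-0.003 0 0 0 0 0 255" --pt "-0.003 0 0 0 0 0 255"

```text
clock: 15.1
ee_pos: [0.5293, 0.1741, 0.0895]
tcp_rot: [-0.0, 0.997, 0.073, -0.0]
force: [-3.6, 0.4, 3.6]
opening: 0.0351
grasp_force: 80.7
```

Run:
```python
from h import *
s=manip.get_state();print(s['force'],s['ee_pos'])
a=shot('scene');b=shot('side')
cv2.imwrite('pics/d8.png',np.hstack([cv2.resize(a['image'][155:230,270:370],(400,300),interpolation=cv2.INTER_CUBIC),cv2.resize(b['image'][215:290,240:340],(400,300),interpolation=cv2.INTER_CUBIC)]))
```

```text
[-3.62788131  0.44306762  3.55010362] [0.52932668 0.17406484 0.0894808 ]
```

View pics/d8.png

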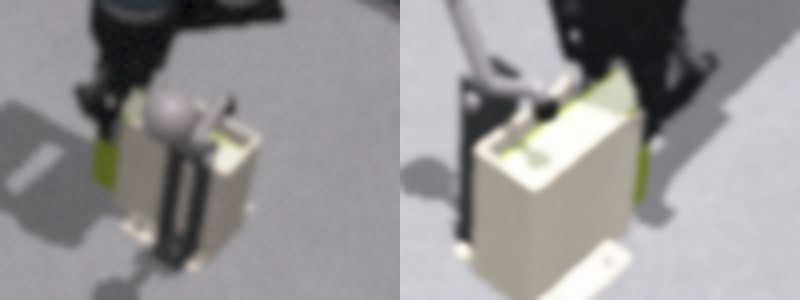

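The book is seated against the back plate. Let go, rise, and go round to the lever's outer side.

Emit:
play_rows --pt "0 0 0 0 0 0 70" --pt "0 0 0 0 0 0 70" --pt "0 0 0 0 0 0 70" --pt "0 0 -0.02 0 0 0 70" --pt "0 0 -0.06 0 0 0 70" --pt "0 0 -0.11 0 0 0 255" --pt "0 0 -0.15 0 0 0 255" --pt "0 0.05 -0.15 0 0 0 255" --pt "0 0.1 -0.15 0 0 0 255" --pt "0 0.145 -0.15 0 0 0 255"

```text
clock: 16.45
ee_pos: [0.5506, 0.0288, 0.2395]
tcp_rot: [0.0, 0.997, 0.073, 0.001]
force: [0.1, 0.3, -0.2]
opening: 0.0002
grasp_force: 0.0
```

Emit:
play_rows --pt "0.03 0.002 0 0 0 0 255" --pt "0.065 0.002 0 0 0 0 255" --pt "0.095 0.002 0 0 0 0 255" --pt "0.098 0 0 0 0 0 255" --pt "0.098 0 0 0 0 0 255" --pt "0.098 0 0 0 0 0 255" --pt "0.098 0 0 0 0 0 255" --pt "0.098 0 0 0 0 0 255" --pt "0.098 0 0 0 0 0 255" --pt "0.098 0 0 0 0 0 255"

```text
clock: 17.7
ee_pos: [0.6473, 0.0446, 0.2393]
tcp_rot: [0.0, 0.997, 0.073, 0.0]
force: [0.5, -0.2, 0.1]
opening: 0.0
grasp_force: 0.0
```

Run:
```python
from h import *
s=manip.get_state();print(s['clock'],s['force'],s['ee_pos'],s['opening'])
w=shot('wrist');a=shot('scene');b=shot('side')
for n,p in(('w',w),('a',a),('b',b)):
  for r in manip.look_for(p,'lever_knob')[:2]: print(n,r['p'],r['uv'],atz(p,r['uv'],.236))
cv2.imwrite('pics/d9.png',np.hstack([cv2.resize(w['image'],(400,300)),cv2.resize(b['image'][170:290,210:370],(400,300),interpolation=cv2.INTER_CUBIC)]))
```

```text
17.7 [ 0.49233732 -0.23510904  0.09697483] [0.64732475 0.04463521 0.23933992] 2.352625100429549e-05
w 0.75 [115.6, 239.5] [0.64680866 0.10622768 0.236     ]
a 0.43 [317.6, 188.4] [0.66809276 0.09568668 0.236     ]
b 0.58 [255.3, 212.2] [0.64724753 0.13584138 0.236     ]
```

View pics/d9.png

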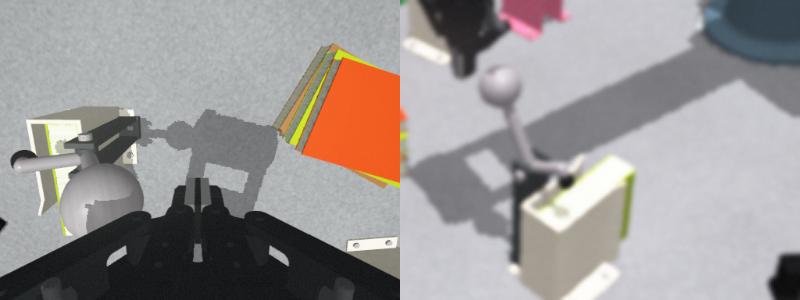

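The knob is to the left of the fingers at crop (102,205), standing open, and the book is upright in the press. I'll push the knob towards the press's +y.

Emit:
play_rows --pt "-0.006 -0.01 0 0 0 0 255" --pt "-0.006 -0.02 0 0 0 0 255" --pt "-0.006 -0.03 0 0 0 0 255" --pt "-0.006 -0.04 0 0 0 0 255" --pt "-0.006 -0.05 0 0 0 0 255" --pt "-0.006 -0.06 0 0 0 0 255" --pt "-0.006 -0.068 0 0 0 0 255" --pt "-0.006 -0.075 0 0 0 0 255" --pt "-0.006 -0.082 0 0 0 0 255" --pt "-0.006 -0.084 0 0 0 0 255"

```text
clock: 19.25
ee_pos: [0.6284, 0.1276, 0.2381]
tcp_rot: [-0.0, 0.997, 0.073, -0.001]
force: [0.3, -0.4, 0.3]
opening: 0.0002
grasp_force: 0.0
```

Emit:
play_rows --pt "0 0 0 0 0 0 255" --pt "0 0.02 0 0 0 0 255" --pt "0 0.06 0 0 0 0 255" --pt "0 0.1 0 0 0 0 255" --pt "0 0.1 -0.03 0 0 0 255" --pt "0 0.1 -0.05 0 0 0 255" --pt "0 0.1 -0.05 0 0 0 255" --pt "0 0.1 -0.05 0 0 0 255" --pt "0 0.1 -0.05 0 0 0 255" --pt "0 0.1 -0.05 0 0 0 255"

```text
clock: 20.5
ee_pos: [0.6434, 0.0282, 0.2883]
tcp_rot: [-0.0, 0.997, 0.073, -0.001]
force: [-0.1, -0.1, -0.3]
opening: -0.0002
grasp_force: 0.0
```

Run:
```python
from h import *
s=manip.get_state();print(s['clock'],s['ee_pos'])
a=shot('scene');b=shot('side')
cv2.imwrite('pics/d10.png',np.hstack([cv2.resize(a['image'][150:240,260:380],(400,300),interpolation=cv2.INTER_CUBIC),cv2.resize(b['image'][180:300,210:370],(400,300),interpolation=cv2.INTER_CUBIC)]))
```

```text
20.5 [0.64337678 0.02823731 0.28828555]
```

View pics/d10.png

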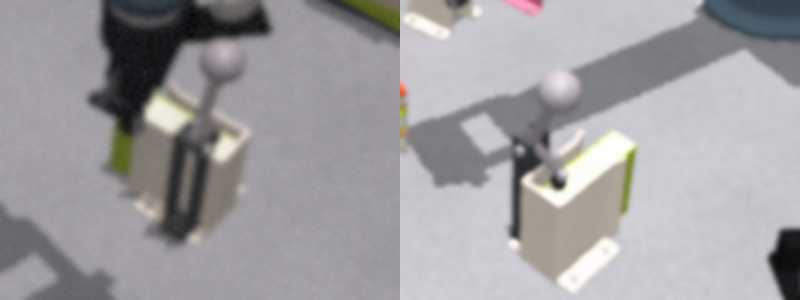

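The lever has gone over and its foot is on the book's top. I'll check the knob position against the expected +0.37, then hand in.

Run:
```python
from h import *
a=shot('scene');b=shot('side');h=np.radians(8.3);x=np.array([np.cos(h),np.sin(h)]);y=np.array([-x[1],x[0]])
k=lambda t:np.r_[np.array([.610,.184])+.016*x+(-.042+.098*np.sin(t))*y,.15+.098*np.cos(t)]
for t in(0,.37,.55):print(t,proj(a,k(t)),proj(b,k(t)))
print('seen',(260+222*.3,150+60*.3),(210+160*.4,180+92*.4))
print(manip.sign_off())
```

```text
0 [319.75580597 172.17877573] [262.1810562  207.95779248]
0.37 [325.41617903 167.37228111] [272.5176414  216.00674954]
0.55 [327.71405724 166.26627488] [277.14987326 221.17625604]
seen (326.6, 168.0) (274.0, 216.8)
the job is handed in; nothing more can be done
None
```

The book is in the label press, upright and with its spine against the back plate. The lever has snapped over with its foot on the book's top, and I handed the job in at about 20.6 s of the 64 s; the sign-off gave no verdict.

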